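# Comb loose brass bars into a grooved tray

## Robot

A 7-joint arm with a two-finger parallel gripper is mounted at the origin on a cart in front of the work surface, level with it; the furniture and walls round the work are solid. World frame = base frame: x ahead of the robot, y to its left, z up, the work surface at z = 0. Lengths are in mm, angles in rad, forces in N, time in s.
With the tool pointing down it reaches from about 425 to 1025 mm from the base axis. Payload 3.6 kg.
Tool frame: the origin (TCP) lies where the fingers leave the gripper's body, on its centre line; the fingertips stand 73 mm ahead of it and the grasp point (between the pads) lies 54 mm ahead of it; z points along the fingers, x is the direction in which the jaws open and shut, and the axes are right-handed (so a half turn about z gives the same grasp; the last joint's range is limited). The gripper opens to 85 mm and grips with 20 to 120 N. Pads are 22 mm wide; open, the fingers measure 114 mm over their backs; the gripper's body (76 mm by 85 mm) begins 54 mm behind the grasp point. The pads swing forward as they close: fully open they stand 13 mm farther back than shut.
Start: joints at [-1.246, 0.591, 0.048, 1.609, -0.033, 0.943, -0.034], TCP at [294.163, 662.644, 303.902] pointing down, gripper open.
Joint ranges: [-2.69, 2.69], [-0.47, 2.24], [-1.27, 1.36], [0.19, 2.51], [-1.53, 4.68], [0.08, 2.07], [-3.09, 3.09]. Speed limits (rad/s): [2.57, 2.57, 3.14, 3.14, 3.14, 3.14, 3.14].

## Interface

Orientations are given as a 3x3 rotation matrix whose columns are the frame's x, y, z axes.
In Python, from workcell import r gives the robot as it stands. The module is installed in compiled form; this text tells all that it offers.
- The arm moves only by the tool drive_tool, never from a script. Its argument "series" is a list of rows, each a list of 7 numbers: the finger opening in m, from 0 to 0.0854, then the shift along the tool's x, y, z in m, then the turn, a rotation vector about the tool's x, y, z in degrees. A call has 1 to 5 rows; each row is the pose to reach, as a shift and turn from the pose measured when the call began, along the tool's axes at that moment; what a row does not reach only later rows make up. A row lasts 1/12 s, in which the tool goes at most 41.7 mm and 7.16 degrees, less where a joint would pass 70% of its speed; a pose out of reach is approached as far as the arm can. A call with a gripper value outside its range is refused whole. The fingers move at their own pace and stop on an object; the grip force is fixed at half the most. Time passes only in rows, so rows that repeat a pose let the fingers close. It gives the time, the measured TCP pose, the force and the opening at its end, in the units of the state.
- r.observe(): the state, without advancing time (a new reading comes with each control period).
- r.get_image(name): name is "scene" or "side" or "wrist"; returns the picture (420x560x3 uint8, red, green, blue); there is no depth.
- r.get_calibration(name): a dict with "vertical_fov" (degrees; the focal length in pixels is half the picture's height over the tangent of half this angle, whatever the lens; pixels are square), "cx", "cy" (the principal point, pixels), "rvec" (rotation vector, rad) and "tvec" (3), from world to camera coordinates, as OpenCV has them. Camera axes: x right, y down, z forward; pixel columns grow to the right and rows downward; lengths in mm; the calibration is good to about 2 mm. The wrist camera is an equidistant fisheye: a pixel r from the principal point sees the ray r / f radians off the axis. A picture is of the moment at which its call begins: read the wrist's pose just before it. get_calibration takes no time and is no camera call; for the wrist camera it gives the pose at the moment of the call.
- r.job_done(): hands the job in, once; it reports no verdict.
Trained networks look in the newest picture that a camera, given by its name, has taken for a name from the list of things; names that differ only in an ending like _2 or _b are one class to them, and where a whole thing is asked for, a point or a joint stands for the part that bears it (a point fixed in the world has none). Each returns a list of dicts, best first, with "conf" (0 to 1); they miss things now and then, are a little off and sometimes report something else, mostly with a low value. They report only what shows in the picture. A call takes as long as a camera call. They do not tell look-alikes from the thing itself.
- r.regions_of(camera, query): "region" (420x560 bool, what is visible of it) and "at" ([column, row] in pixels, amid what is visible of it).
- r.mark_of(camera, query): "at" ([column, row] in pixels: a listed point, or the origin of a listed thing).
The state is a dict: "time": time; "q": joint angles; "dq": joint speeds; "tau": joint torques, N m; "tool_pos": TCP position; "orientation": TCP orientation; "wrist_force": force on the tool from outside, world axes, zero at the start; "ft_torque": the same for the moment, N m; "opening": finger opening in mm.
Only numpy, scipy, OpenCV 4.12 (cv2) and the standard library are available. Lean on these libraries where they do the work, as an engineer would, in place of code of your own. Each camera call takes 0.05 s, during which the arm holds its last target.

## Task

Comb the three loose brass bars into the grooves of the wooden tray: take the rake by its wooden grip, set its runners gently on the tray's plain deck behind the bars, and comb through to the far end with the runners kept in light contact with the ridges, never pressing hard or forcing a jammed bar, until every bar lies at the bottom of a groove. Then stand the rake upright on its cork rest and let go. Move the bars only with the rake, and leave the white tablet, the leather cuff and the wooden clamp where they are.

Things in the scene. Friction and masses are not known exactly. Their poses are not given: they have to be found in the camera images.
- tray: fixed hard wooden tray, 198 mm (x) by 104 mm (y), at any height within 8 mm. Inside 92 mm wide (y -46 to 46), x from -100 to 85.5. Origin 16 mm below ridge crests and deck, 6 mm below groove bottoms, 30 mm below the rim of its 6 mm walls. Comb along +x. Light contact of the rake is 1 to 10 N; over 20 N on tray or bar is too hard
- deck (a point): point on the flat plain deck of the tray where the rake can be set down, at x -80 mm, y 0 in the tray's frame; the deck runs from x -100 to -47.5 and is level with the ridge crests. Bars start over the grooves and may hang up to 10 mm over the deck. Axes as the tray's
- last_groove (a point): middle of the bottom of the farthest of 9 grooves, at tray x +80 mm, against the end wall. Grooves run along the tray's y, 11 mm wide, 10 mm deep, centred at tray x -40, -25, ... +80 mm, between 4 mm ridges with round crests. A bar in a groove lies below the crests. A bar may wedge between runner and ridge; easing back lets it drop. Axes as the tray's
- rest: fixed cork rest, 75 mm (x) by 115 mm (y), 6 mm thick, origin at the centre of its underside; the rake starts standing on it
- rake_grip (a point): rake standing upright, 160 g; point: middle of its wooden grip, 58 mm above the soles. Grip 18 mm thick (x), 44 mm wide (y), 34 to 80 mm above the soles. Under a bar 16 x 70 mm, 22 to 34 mm up, are five steel runners 15 mm apart along y: round rods 6 mm thick, 26 mm long along x. Front and back alike. With its x along the tray's x the runners bridge the grooves
- bar1_mid (a point): square brass bar, 74 mm long, 6.5 mm thick and wide, about 30 g; it starts lying askew on top of the ridges, 16 to 27 degrees off the groove direction; this point is its centre, its x axis runs along the bar
- bar2_mid (a point): square brass bar, 74 mm long, 6.5 mm thick and wide, about 30 g; it starts lying askew on top of the ridges, 16 to 27 degrees off the groove direction; this point is its centre, its x axis runs along the bar
- bar3_mid (a point): square brass bar, 74 mm long, 6.5 mm thick and wide, about 30 g; it starts lying askew on top of the ridges, 16 to 27 degrees off the groove direction; this point is its centre, its x axis runs along the bar
- borax: round white tablet, 43 mm across, 15 mm high, loose bystander, origin at the centre of its underside
- cuff: small black leather cuff, 35 mm across, 29 mm high, loose bystander, origin at the centre of its underside
- clamp: turned wooden ring clamp lying down, 114 mm long (x), 25 mm wide, 22 mm high, loose bystander, origin at the centre of its underside
Things that resemble listed ones, but are neither listed nor needed, are in the scene too. Of the things that look like the part that bears rake_grip, the largest one is meant.

How it is judged:
By the outcome, as a careful person would: the job done as asked, in the order asked, and still so for the second after the job is handed in, with the robot touching nothing.
It also fails if it takes over 72 s, if anything falls off the work surface, if the arm or the gripper's body presses on something with over 40 N, if the wrist force passes 120 N, or if a joint passes its speed limit or range.

## Working session

There is one attempt and no reset: what is moved stays moved. The work goes in short steps, Python scripts to look and compute and a tool call to move; the robot and the scene stay as the last step left them, time stands still between calls to the robot, and variables do not carry over. Pictures are saved under pics/ and viewed, and the job is handed in when it is done.

Besides the shell and the picture viewer there is one more tool, called after ">>>" as name(argument=value, ...), one argument or row to a line, values as JSON. drive_tool: Moves the arm, as the interface text tells. Its arguments: {"type":"object","properties":{"series":{"type":"array"}},"required":["series"]}

```bash
mkdir -p pics; cat > h.py <<'E'
import numpy as np, cv2
from workcell import r
def save(name,fn):
    im=r.get_image(name); cv2.imwrite('pics/'+fn,cv2.cvtColor(im,cv2.COLOR_RGB2BGR)); return im
def cam(name):
    c=r.get_calibration(name); R,_=cv2.Rodrigues(np.array(c['rvec'],float)); f=210/np.tan(np.radians(c['vertical_fov'])/2)
    return R,np.array(c['tvec'],float).ravel(),f,c['cx'],c['cy']
def ray(name,px):
    R,t,f,cx,cy=cam(name); u=(px[0]-cx);v=(px[1]-cy)
    if name=='wrist':
        rr=np.hypot(u,v);th=rr/f; d=np.array([np.sin(th)*u/max(rr,1e-9),np.sin(th)*v/max(rr,1e-9),np.cos(th)])
    else: d=np.array([u/f,v/f,1.])
    d=R.T@d; return -R.T@t, d/np.linalg.norm(d)
def onz(name,px,z):
    o,d=ray(name,px); return o+d*(z-o[2])/d[2]
def proj(name,P):
    R,t,f,cx,cy=cam(name); p=R@np.array(P,float)+t
    if name=='wrist':
        rho=np.hypot(p[0],p[1]);th=np.arctan2(rho,p[2]);return np.array([cx+f*th*p[0]/rho,cy+f*th*p[1]/rho])
    return np.array([cx+f*p[0]/p[2],cy+f*p[1]/p[2]])
def tri(obs):
    A=np.zeros((3,3));b=np.zeros(3)
    for n,px in obs:
        o,d=ray(n,px);M=np.eye(3)-np.outer(d,d);A+=M;b+=M@o
    return np.linalg.solve(A,b)
E
python3 - <<'E'
from h import *
np.set_printoptions(precision=3,suppress=True)
for n in ['scene','side','wrist']:
    save(n,n+'0.png'); print(n,r.get_calibration(n), ray(n,(280,210)))
    for q in ['tray','deck','last_groove','rest','rake_grip','bar1_mid','borax','cuff','clamp']:
        m=r.mark_of(n,q); print(q,[(np.round(x['at'],1).tolist(),round(x['conf'],2)) for x in m][:5])
print(r.observe())
E
```

```text
scene {'vertical_fov': 50.2649596898622, 'cx': 280.04005239719095, 'cy': 209.61382096924703, 'rvec': array([ 0.993, -2.176,  1.262]), 'tvec': array([295.809, 283.335, 582.348])} (array([-92.813, 458.403, 536.809]), array([ 0.667, -0.56 , -0.492]))
tray [([214.2, 264.4], 0.57)]
deck [([242.0, 241.3], 0.82)]
last_groove [([178.3, 280.0], 0.93)]
rest [([332.8, 214.8], 0.94)]
rake_grip [([298.1, 180.8], 0.8), ([357.7, 162.8], 0.63)]
bar1_mid [([221.7, 249.3], 0.48)]
borax [([314.4, 253.9], 0.7)]
cuff [([242.1, 208.2], 0.73)]
clamp [([388.5, 244.4], 0.73), ([242.6, 243.4], 0.51)]
side {'vertical_fov': 54.663466098012954, 'cx': 279.46002099013816, 'cy': 211.1919942271259, 'rvec': array([ 0.428, -2.532,  1.469]), 'tvec': array([490.531, 184.964, 644.854])} (array([298.348, 604.443, 486.113]), array([ 0.297, -0.818, -0.492]))
tray [([247.6, 290.5], 0.66), ([304.4, 184.0], 0.54)]
deck [([253.9, 256.4], 0.65)]
last_groove [([232.8, 319.9], 0.8)]
rest [([305.0, 205.5], 0.56)]
rake_grip [([298.0, 159.6], 0.74), ([238.9, 301.2], 0.63), ([303.1, 183.1], 0.61)]
bar1_mid [([248.1, 270.7], 0.6)]
bora
[... 316 characters left out ...]

tray []
deck []
last_groove [([104.0, 401.6], 0.65)]
rest [([13.4, 409.7], 0.53)]
rake_grip []
bar1_mid []
borax [([102.3, 402.2], 0.62), ([15.9, 380.5], 0.48)]
cuff []
clamp []
{'time': 1.5, 'q': array([-1.247,  0.591,  0.048,  1.609, -0.033,  0.943, -0.034]), 'dq': array([-0.   , -0.   , -0.001,  0.002,  0.001, -0.001,  0.   ]), 'tau': array([ -0.   , -54.862,   1.546, -19.853,   0.009,   0.002,  -0.   ]), 'tool_pos': array([294.122, 662.649, 303.885]), 'orientation': array([[ 0.406,  0.914, -0.   ],
       [ 0.914, -0.406, -0.   ],
       [-0.   ,  0.   , -1.   ]]), 'wrist_force': array([-1.117, -0.056,  0.005]), 'ft_torque': array([-0.005,  0.011,  0.032]), 'opening': 85.32855575106697}
```

View pictures.

View pics/scene0.png

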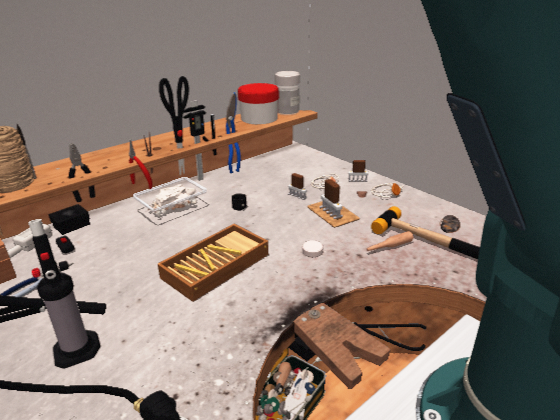

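View pics/side0.png

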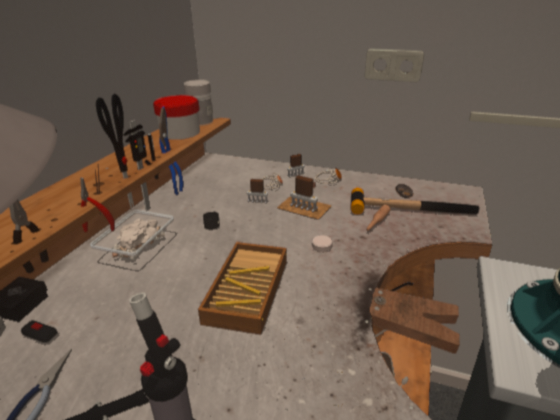

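View pics/wrist0.png

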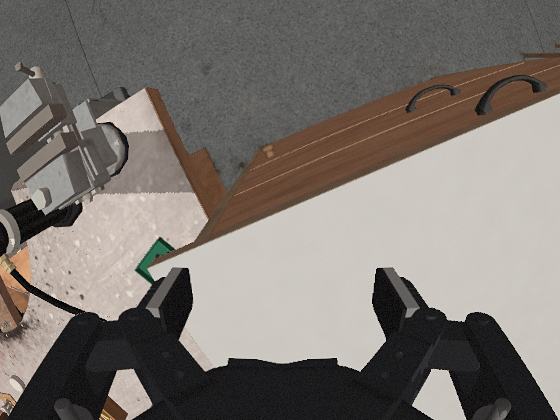

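```bash
python3 - <<'E'
import cv2
a=cv2.imread('pics/scene0.png')[155:235,270:400];b=cv2.imread('pics/side0.png')[140:230,235:360]
cv2.imwrite('pics/crop1.png',cv2.resize(a,None,fx=6,fy=6,interpolation=cv2.INTER_CUBIC))
cv2.imwrite('pics/crop2.png',cv2.resize(b,None,fx=6,fy=6,interpolation=cv2.INTER_CUBIC))
a=cv2.imread('pics/scene0.png')[215:305,150:280];b=cv2.imread('pics/side0.png')[235:335,190:300]
cv2.imwrite('pics/crop3.png',cv2.resize(a,None,fx=6,fy=6,interpolation=cv2.INTER_CUBIC))
cv2.imwrite('pics/crop4.png',cv2.resize(b,None,fx=6,fy=6,interpolation=cv2.INTER_CUBIC))
E
```

```text
(no output)
```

View pics/crop1.png

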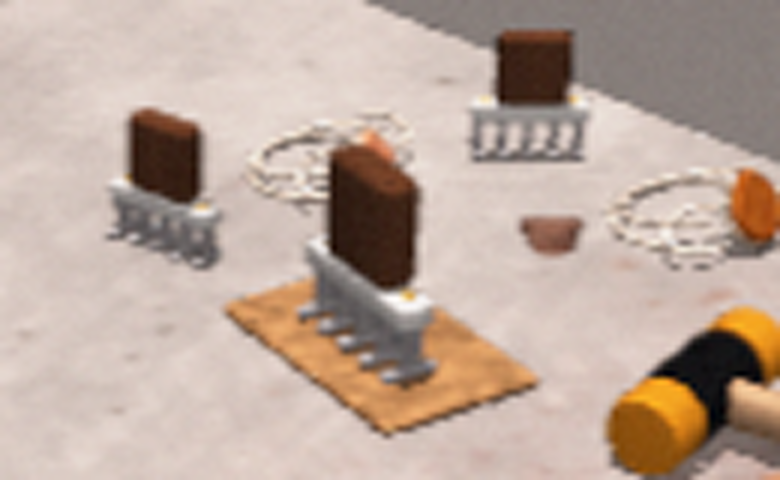

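View pics/crop2.png

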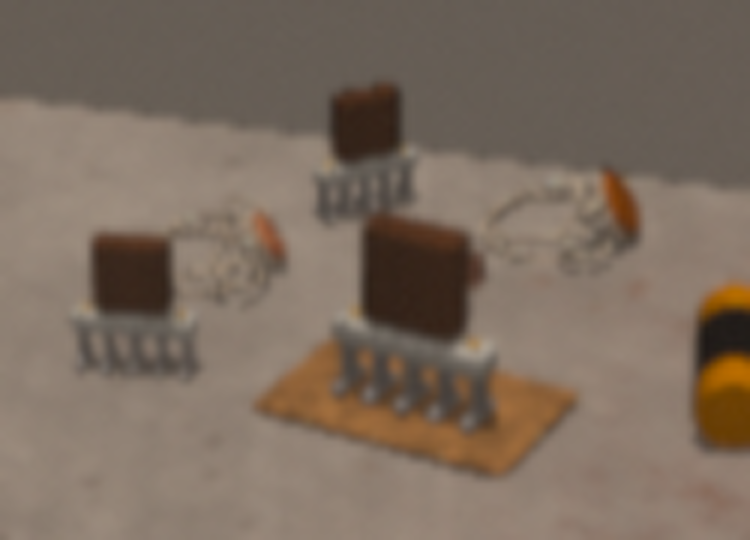

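View pics/crop3.png

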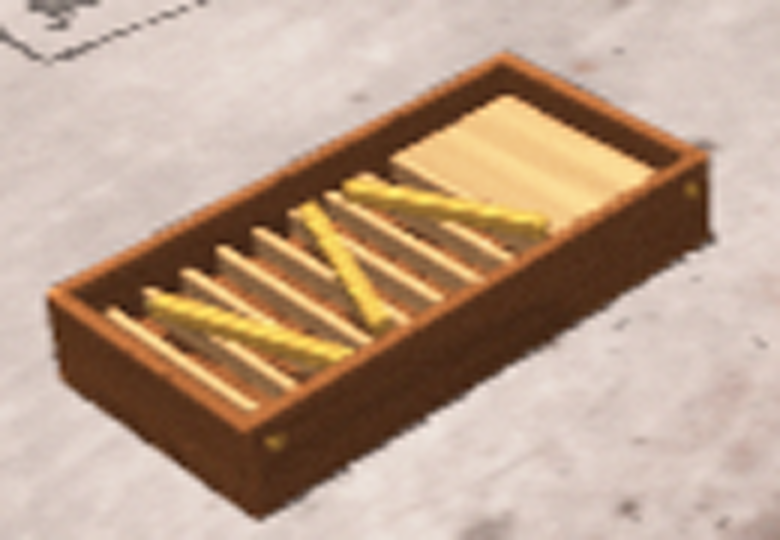

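View pics/crop4.png

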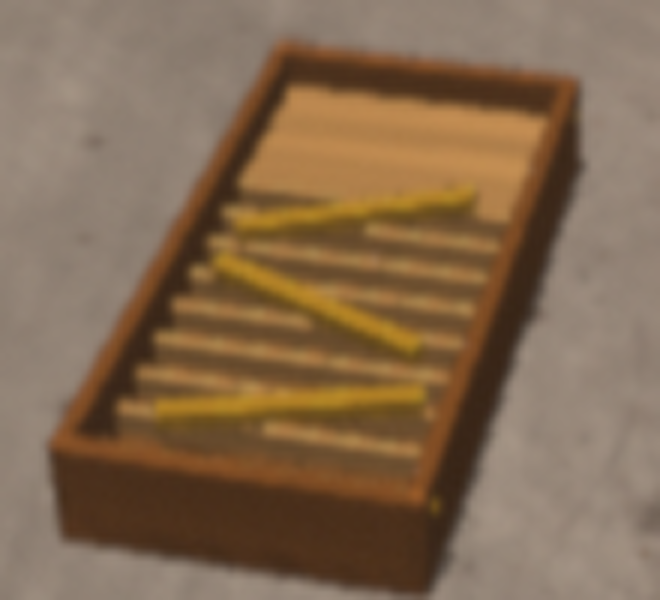

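```bash
cat > fit0.py <<'E'
from h import *
from scipy.optimize import least_squares
np.set_printoptions(precision=2,suppress=True)
S=np.array([[234.7,224.2],[267.7,240.8],[191.3,286.8],[158.7,263.8]]);D=np.array([[237.2,242.5],[286.2,248.7],[260.8,318.3],[199.5,309.2]])
cor=[tri([('scene',S[i]),('side',D[i])]) for i in range(4)]
print(np.array(cor))
ex=[(cor[3]+cor[2]-cor[0]-cor[1])]; ex=ex[0]/np.linalg.norm(ex[0]); print('ex',ex)
for s in(1,-1):
  L=np.array([[-106,52*s,30],[-106,-52*s,30],[91.5,-52*s,30],[91.5,52*s,30]])
  def f(p):
    c,s_=np.cos(p[3]),np.sin(p[3]);R=np.array([[c,-s_,0],[s_,c,0],[0,0,1]]);W=L@R.T+p[:3]
    return np.concatenate([(proj('scene',W[i])-S[i]) for i in range(4)]+[(proj('side',W[i])-D[i]) for i in range(4)])
  o=least_squares(f,[*np.mean(cor,0)[:2],0,np.arctan2(ex[1],ex[0])]);print(s,o.x,o.cost,o.fun)
print('rake grip', tri([('scene',(331.5,191.5)),('side',(304,186))]))
print('rest', tri([('scene',(332.8,214.8)),('side',(305,205.5))]))
print('rest corners',[onz('side',(235+c[0]/6,140+c[1]/6),6) for c in [(255,405),(507,473),(577,398),(335,340)]])
print('restc scene',[onz('scene',(270+c[0]/6,155+c[1]/6),6) for c in [(228,312),(388,430),(537,380)]])
print('smallrakes',onz('side',(258,200),0),onz('side',(296,175),0),'borax',onz('side',(321,247),0),'cuff',onz('side',(211,228),0))
E
python3 fit0.py
```

```text
[[611.8   -3.57  30.05]
 [511.94 -15.12  30.14]
 [487.3  178.7   31.55]
 [588.28 190.34  31.03]]
ex [-0.12  0.99  0.01]
1 [596.67  44.47 -53.48   1.32] 8515.832220865563 [ 42.08  31.29 -10.16  -8.26 -17.09 -31.95  28.73  17.95  50.13  18.27
 -38.22  -3.31 -78.   -22.51  25.79   8.71]
-1 [550.31  93.11  -0.78   1.69] 4.0868539753394275 [ 0.02 -0.31  1.27  0.4   0.61  0.62 -0.52  0.42 -0.89 -0.78  0.67 -1.06
  0.14  0.68 -1.27  0.1 ]
rake grip [ 540.59 -231.39   59.99]
rest [ 538.37 -237.85   -0.06]
rest corners [array([ 598.63, -204.17,    6.  ]), array([ 488.25, -183.97,    6.  ]), array([ 476.54, -250.57,    6.  ]), array([ 585.63, -268.2 ,    6.  ])]
restc scene [array([ 592.77, -206.82,    6.  ]), array([ 486.53, -188.53,    6.  ]), array([ 473.67, -258.34,    6.  ])]
smallrakes [ 662.93 -235.65    0.  ] [ 617.08 -410.97    0.  ] borax [458.28 -83.11   0.  ] cuff [713.1  -77.26   0.  ]
```

```bash
cat > go.py <<'E'
from h import *
import sys
from scipy.spatial.transform import Rotation as Ro
def go(x,y,z,yaw,rx=None):
    o=r.observe();p=np.array(o['tool_pos']);R=np.array(o['orientation'])
    c,s=np.cos(np.radians(yaw)),np.sin(np.radians(yaw))
    T=np.array([[c,s,0],[s,-c,0],[0,0,-1]])
    d=R.T@(np.array([x,y,z])-p); rv=Ro.from_matrix(R.T@T).as_rotvec(degrees=True)
    print('t',round(o['time'],2),'pos',np.round(p,1),'yaw',round(np.degrees(np.arctan2(R[1,0],R[0,0])),2),'open',round(o['opening'],1),'F',np.round(o['wrist_force'],1),'M',np.round(o['ft_torque'],2))
    print('shift m',np.round(d/1000,4),'rot',np.round(rv,2),'dist',round(np.linalg.norm(d)))
if __name__=='__main__': go(*map(float,sys.argv[1:]))
E
python3 go.py 525 93 300 96.9
```

```text
t 1.5 pos [294.1 662.6 303.9] yaw 66.07 open 85.3 F [-1.1 -0.1  0. ] M [-0.    0.01  0.03]
shift m [-0.427   0.4421  0.0039] rot [ -0.     0.   -30.83] dist 615
```

>>> drive_tool(
  series=[
    [0.085,-0.427,0.442,0.004,0,0,-30.8],
    [0.085,-0.427,0.442,0.004,0,0,-30.8],
    [0.085,-0.427,0.442,0.004,0,0,-30.8],
    [0.085,-0.427,0.442,0.004,0,0,-30.8],
    [0.085,-0.427,0.442,0.004,0,0,-30.8],
  ],
)

```text
time: 1.92
tool_pos: [373.0, 467.8, 302.7]
orientation: [[-0.125, 0.992, 0.0], [0.992, 0.125, 0.0], [0.0, 0.0, -1.0]]
wrist_force: [0.4, -0.3, 0.3]
opening: 84.8
```

```bash
python3 go.py 525 93 300 96.9
```

```text
t 1.92 pos [373.  467.8 302.7] yaw 97.16 open 84.8 F [ 0.4 -0.3  0.3] M [ 0.06 -0.02 -0.  ]
shift m [-0.3908  0.1041  0.0026] rot [ 0.02 -0.02  0.26] dist 404
```

>>> drive_tool(
  series=[
    [0.085,-0.391,0.104,0.003,0,0,0.2],
    [0.085,-0.391,0.104,0.003,0,0,0.2],
    [0.085,-0.391,0.104,0.003,0,0,0.2],
    [0.085,-0.391,0.104,0.003,0,0,0.2],
    [0.085,-0.391,0.104,0.003,0,0,0.2],
  ],
)

```text
time: 2.33
tool_pos: [451.1, 274.6, 301.4]
orientation: [[-0.121, 0.993, 0.001], [0.993, 0.121, 0.001], [0.001, 0.001, -1.0]]
wrist_force: [1.3, 0.2, -0.2]
opening: 85.1
```

```bash
python3 go.py 525 93 300 96.9
```

```text
t 2.33 pos [451.1 274.6 301.4] yaw 96.97 open 85.1 F [ 1.3  0.2 -0.2] M [-0.03 -0.04 -0.01]
shift m [-0.1892  0.0513  0.0014] rot [ 0.07 -0.04  0.07] dist 196
```

>>> drive_tool(
  series=[
    [0.085,-0.189,0.051,0.001,0,0,0],
    [0.085,-0.189,0.051,0.001,0,0,0],
    [0.085,-0.189,0.051,0.001,0,0,0],
    [0.085,-0.189,0.051,0.001,0,0,0],
    [0.085,-0.189,0.051,0.001,0,0,0],
  ],
)

```text
time: 2.75
tool_pos: [525.8, 89.0, 300.8]
orientation: [[-0.118, 0.993, 0.002], [0.993, 0.118, -0.0], [-0.001, 0.002, -1.0]]
wrist_force: [0.1, 0.4, 0.2]
opening: 84.7
```

```bash
python3 - <<'E'
from h import *
np.set_printoptions(precision=2,suppress=True)
im=save('wrist','w1.png')
for q in ['deck','last_groove','bar1_mid']:
    m=r.mark_of('wrist',q); print(q,[(np.round(x['at'],1).tolist(),round(x['conf'],2),onz('wrist',x['at'],6 if q=='last_groove' else 16)) for x in m][:5])
o=r.observe();print(o['tool_pos'],o['time'])
yaw=np.radians(96.9);R=np.array([[np.cos(yaw),-np.sin(yaw),0],[np.sin(yaw),np.cos(yaw),0],[0,0,1]])
b=cv2.cvtColor(im,cv2.COLOR_RGB2BGR)
for L in [[-106,52,30],[-106,-52,30],[91.5,-52,30],[91.5,52,30],[-47.5,0,16],[-80,0,16]]:
    p=proj('wrist',R@np.array(L)+[550.3,93.1,0]);print(L,p);cv2.circle(b,(int(p[0]),int(p[1])),2,(255,0,0),-1)
cv2.imwrite('pics/w1a.png',b)
E
python3 go.py 530 -231 250 80
```

```text
deck [([215.7, 205.1], 0.7, array([561.05,  12.67,  16.  ]))]
last_groove [([353.9, 205.1], 0.81, array([544.25, 177.89,   6.  ]))]
bar1_mid [([251.9, 211.0], 0.83, array([561.31,  62.49,  16.  ]))]
[525.04  92.02 300.5 ] 2.95
[-106, 52, 30] [182.03 162.88]
[-106, -52, 30] [189.76 251.01]
[91.5, -52, 30] [358.18 250.96]
[91.5, 52, 30] [364.29 161.94]
[-47.5, 0, 16] [237.98 204.96]
[-80, 0, 16] [210.25 205.1 ]
t 2.95 pos [525.   92.  300.5] yaw 96.79 open 84.9 F [ 0.   0.3 -0.3] M [ 0.01  0.01 -0.02]
shift m [-0.3214 -0.0333  0.0502] rot [ 0.08 -0.05 16.79] dist 327
```

View pics/w1a.png

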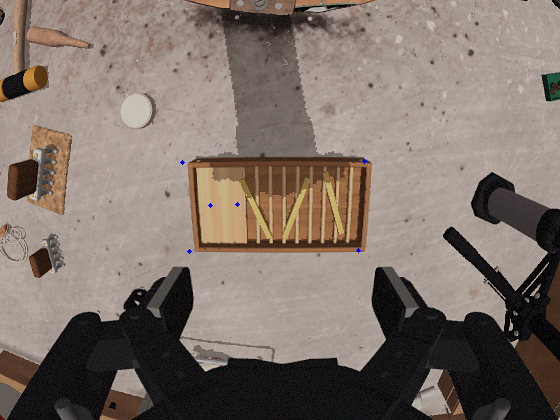

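```bash
python3 - <<'E'
from h import *
o=r.observe();c=r.get_calibration('wrist')
im=save('wrist','w2.png');np.save('w2.npy',np.r_[c['rvec'],c['tvec']])
print(o['tool_pos'],o['dq'])
b=cv2.imread('pics/w2.png')[150:262,178:382]
cv2.imwrite('pics/w2c.png',cv2.resize(b,None,fx=3.9,fy=3.9,interpolation=cv2.INTER_CUBIC))
E
python3 go.py 530 -231 250 80
```

```text
[525.03936854  92.0216211  300.50223017] [-0.03848727 -0.0008262  -0.0437064   0.00598512 -0.00425931  0.00136848
  0.00036857]
t 3.0 pos [524.6  93.6 300.5] yaw 96.97 open 84.6 F [-0.1  0.6  0.5] M [-0.01 -0.02  0.02]
shift m [-0.323 -0.034  0.05 ] rot [ 0.06 -0.08 16.97] dist 329
```

View pics/w2c.png

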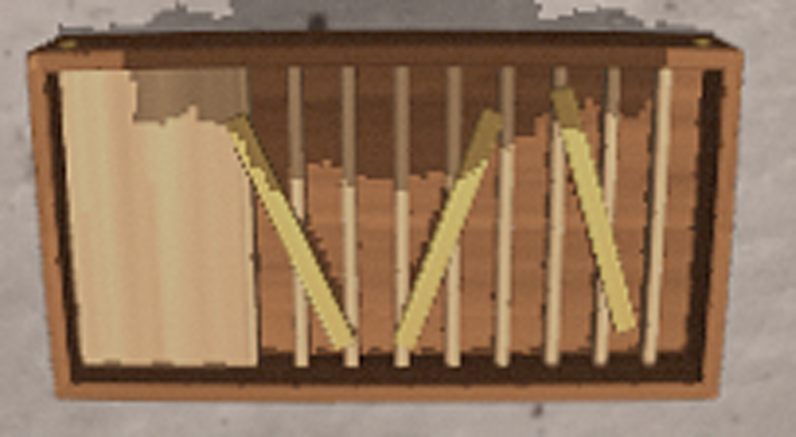

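```bash
cat > fit1.py <<'E'
from h import *
from scipy.optimize import least_squares
np.set_printoptions(precision=2,suppress=True)
S=np.array([[234.7,224.2],[267.7,240.8],[191.3,286.8],[158.7,263.8]]);D=np.array([[237.2,242.5],[286.2,248.7],[260.8,318.3],[199.5,309.2]])
# order: A,B,C,D = (-106,-52),( -106,52),(91.5,52),(91.5,-52)
W=np.array([[57,400],[30,52],[743,48],[718,398.]])/3.9+[178,150]
wc=np.load('w2.npy');Rw,_=cv2.Rodrigues(wc[:3]);_,_,f,cx,cy=cam('wrist')
def pw(P):
    p=Rw@P+wc[3:];rho=np.hypot(p[0],p[1]);th=np.arctan2(rho,p[2]);return np.array([cx+f*th*p[0]/rho,cy+f*th*p[1]/rho])
L=np.array([[-106,-52,30],[-106,52,30],[91.5,52,30],[91.5,-52,30]])
# crest edge points: last ridge x=72.5 ends y=+-46 ; deck edge x=-47.5
L2=np.array([[-47.5,-46,16],[72.5,46,16],[72.5,-46,16.]]);W2=np.array([[257,365],[664,68],[650,365]])/3.9+[178,150]
def go(p,w=(1,1,1)):
    c,s=np.cos(p[3]),np.sin(p[3]);R=np.array([[c,-s,0],[s,c,0],[0,0,1]]);X=L@R.T+p[:3];Y=L2@R.T+p[:3]
    return np.concatenate([w[0]*(proj('scene',X[i])-S[i]) for i in range(4)]+[w[1]*(proj('side',X[i])-D[i]) for i in range(4)]+[w[2]*(pw(X[i])-W[i]) for i in range(4)]+[w[2]*(pw(Y[i])-W2[i]) for i in range(3)])
for w in [(1,1,1),(0,0,1),(1,1,0),(.5,.5,1)]:
    o=least_squares(go,[550,93,2,1.69],args=(w,));print(w,o.x,np.degrees(o.x[3]),o.cost);
print(o.fun)
E
python3 fit1.py
```

```text
(1, 1, 1) [549.85  96.9    2.21   1.69] 96.91285134119109 15.845672463441504
(0, 0, 1) [550.74  97.64   1.68   1.69] 96.85607498514005 1.7494079525805932
(1, 1, 0) [550.31  93.11  -0.78   1.69] 96.9658871622686 4.08685397542985
(0.5, 0.5, 1) [550.37  97.37   2.14   1.69] 96.87655169962181 5.966831258381775
[-0.8  -0.39 -0.18  0.   -0.89  0.16 -1.41  0.   -0.91 -0.44  0.   -0.54
 -0.55  0.6  -1.46  0.23  0.14 -0.33 -0.51  0.21  0.02  0.59 -0.09  0.07
 -0.83 -0.13  0.36 -1.46 -0.3  -0.56]
```

>>> drive_tool(
  series=[
    [0.085,-0.323,-0.034,0.05,0,0,17],
    [0.085,-0.323,-0.034,0.05,0,0,17],
    [0.085,-0.323,-0.034,0.05,0,0,17],
    [0.085,-0.323,-0.034,0.05,0,0,17],
    [0.085,-0.323,-0.034,0.05,0,0,17],
  ],
)

```text
time: 3.42
tool_pos: [528.3, -111.7, 268.3]
orientation: [[0.169, 0.986, 0.002], [0.986, -0.169, 0.002], [0.003, 0.001, -1.0]]
wrist_force: [0.5, 0.0, -0.1]
opening: 84.8
```

```bash
python3 go.py 530 -231 250 80
```

```text
t 3.42 pos [ 528.3 -111.7  268.3] yaw 80.26 open 84.8 F [ 0.5  0.  -0.1] M [-0.03 -0.03 -0.01]
shift m [-0.1174  0.0218  0.018 ] rot [ 0.07 -0.15  0.26] dist 121
```

>>> drive_tool(
  series=[
    [0.085,-0.117,0.022,0.018,0,0,0.3],
    [0.085,-0.117,0.022,0.018,0,0,0.3],
    [0.085,-0.117,0.022,0.018,0,0,0.3],
    [0.085,-0.117,0.022,0.018,0,0,0.3],
    [0.085,-0.117,0.022,0.018,0,0,0.3],
  ],
)

```text
time: 3.83
tool_pos: [530.3, -231.5, 249.6]
orientation: [[0.177, 0.984, 0.001], [0.984, -0.177, 0.002], [0.003, 0.001, -1.0]]
wrist_force: [-0.1, 1.0, -0.3]
opening: 84.9
```

```bash
python3 - <<'E'
from h import *
np.set_printoptions(precision=2,suppress=True)
o=r.observe();c=r.get_calibration('wrist')
im=save('wrist','w3.png');np.save('w3.npy',np.r_[c['rvec'],c['tvec']])
print(o['tool_pos'],np.abs(o['dq']).max())
for q in ['rest','rake_grip']:
    m=r.mark_of('wrist',q); print(q,[(np.round(x['at'],1).tolist(),round(x['conf'],2),onz('wrist',x['at'],0 if q=='rest' else 64)) for x in m][:5])
E
python3 go.py 541 -231 122 80
```

```text
[ 530.28 -231.53  249.59] 0.054456753332041224
rest [([273.9, 201.3], 0.59, array([ 540.83, -236.64,    0.  ]))]
rake_grip [([284.6, 218.5], 0.95, array([ 540.23, -225.73,   64.  ])), ([299.7, 327.6], 0.92, array([ 653.23, -229.99,   64.  ])), ([126.9, 311.1], 0.83, array([ 612.12, -402.74,   64.  ]))]
t 3.98 pos [ 531.  -227.6  250. ] yaw 80.21 open 85.0 F [-0.3  0.6  0.5] M [0.04 0.03 0.  ]
shift m [-0.0022  0.0103  0.128 ] rot [ 0.06 -0.25  0.21] dist 128
```

View pics/w3.png

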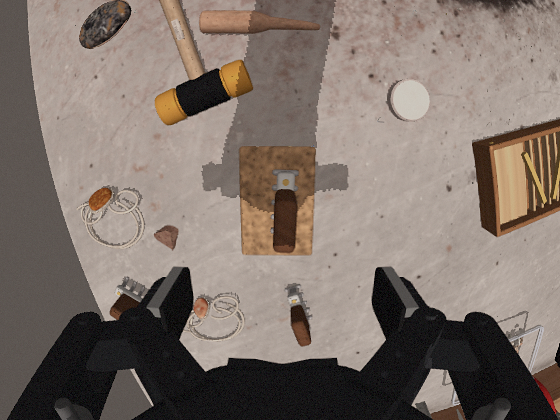

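```bash
python3 - <<'E'
import cv2
b=cv2.imread('pics/w3.png')[135:270,220:345]
cv2.imwrite('pics/w3c.png',cv2.resize(b,None,fx=4.4,fy=4.4,interpolation=cv2.INTER_CUBIC))
E
```

```text
(no output)
```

View pics/w3c.png

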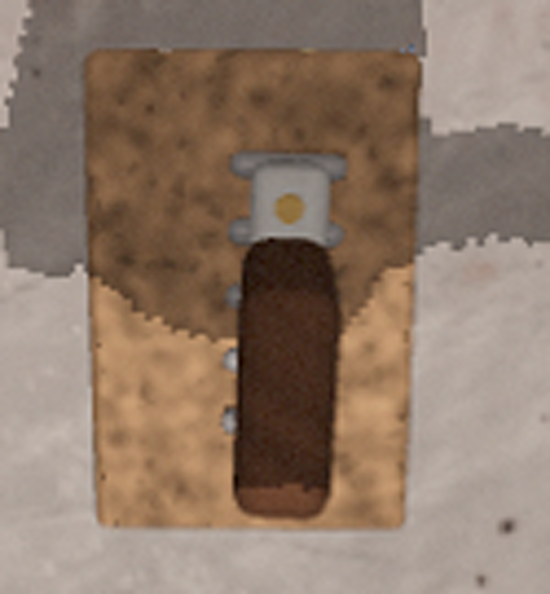

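```bash
python3 - <<'E'
from h import *
np.set_printoptions(precision=2,suppress=True)
wc=np.load('w3.npy');Rw,_=cv2.Rodrigues(wc[:3]);_,_,f,cx,cy=cam('wrist')
def on(c,z):
    px=np.array(c)/4.4+[220,135];u,v=px[0]-cx,px[1]-cy;rr=np.hypot(u,v);th=rr/f
    d=Rw.T@np.array([np.sin(th)*u/rr,np.sin(th)*v/rr,np.cos(th)]);o=-Rw.T@wc[3:]
    return (o+d*(z-o[2])/d[2])[:2]
ang=lambda a,b:np.degrees(np.arctan2(*(b-a)[::-1]))
Rc=[on(c,6) for c in [(86,52),(418,55),(405,527),(100,525)]];print('rest',np.array(Rc),np.mean(Rc,0))
print('long',ang(Rc[0],Rc[3]),ang(Rc[1],Rc[2]),'short',ang(Rc[0],Rc[1]),ang(Rc[3],Rc[2]))
le=np.array([on(c,9) for c in [(233,165),(231,232),(228,297),(225,360),(222,422)]]);ri=np.array([on(c,9) for c in [(347,165),(342,233)]])
print('ends',le,ri,np.linalg.norm(le[0]-ri[0]));print('along',ang(le[0],le[4]),np.linalg.norm(le[4]-le[0]));
print('mid1',(le[0]+ri[0])/2,(le[1]+ri[1])/2)
d=(le[4]-le[0])/np.linalg.norm(le[4]-le[0]);print('centre from mid1',(le[0]+ri[0])/2+30*d)
T=np.array([on(c,86) for c in [(240,290),(333,290),(237,500),(330,500)]]);print('top',T,T.mean(0),ang(T[0],T[2]),ang(T[1],T[3]))
E
```

```text
rest [[ 478.57 -262.92]
 [ 492.31 -191.18]
 [ 603.32 -211.15]
 [ 589.76 -283.57]] [ 540.99 -237.21]
long -10.519248055203164 -10.200208877057033 short 79.15526193154012 79.4013329462996
ends [[ 509.   -235.53]
 [ 523.83 -238.75]
 [ 538.47 -242.19]
 [ 553.01 -245.63]
 [ 567.73 -249.15]] [[ 513.43 -210.8 ]
 [ 528.43 -214.45]] 25.123366403136938
along -13.058498136569117 60.2865946696316
mid1 [ 511.22 -223.17] [ 526.13 -226.6 ]
centre from mid1 [ 540.44 -229.94]
top [[ 517.21 -233.93]
 [ 520.01 -218.43]
 [ 555.11 -241.58]
 [ 558.07 -225.29]] [ 537.6  -229.81] -11.408325623184018 -10.220954247337616
```

```bash
python3 go.py 540.4 -230 118 78.5
```

```text
t 3.98 pos [ 531.  -227.6  250. ] yaw 80.21 open 85.0 F [-0.3  0.6  0.5] M [0.04 0.03 0.  ]
shift m [-0.0013  0.0095  0.132 ] rot [ 0.06 -0.25  1.71] dist 132
```

>>> drive_tool(
  series=[
    [0.085,-0.001,0.0095,0.02,0,-0.2,1.7],
    [0.085,-0.001,0.0095,0.045,0,-0.2,1.7],
    [0.085,-0.001,0.0095,0.07,0,-0.2,1.7],
    [0.085,-0.001,0.0095,0.08,0,-0.2,1.7],
    [0.085,-0.001,0.0095,0.08,0,-0.2,1.7],
  ],
)

```text
time: 4.4
tool_pos: [539.4, -227.0, 167.8]
orientation: [[0.196, 0.981, -0.004], [0.981, -0.196, 0.003], [0.003, -0.004, -1.0]]
wrist_force: [-0.2, 0.6, -0.0]
opening: 85.2
```

```bash
python3 go.py 540.4 -230 118 78.5; python3 - <<'E'
from h import *
save('wrist','w4.png')
E
```

```text
t 4.4 pos [ 539.4 -227.   167.8] yaw 78.71 open 85.2 F [-0.2  0.6 -0. ] M [0.04 0.03 0.02]
shift m [-0.0029  0.0018  0.0498] rot [-0.25 -0.15  0.21] dist 50
```

View pics/w4.png

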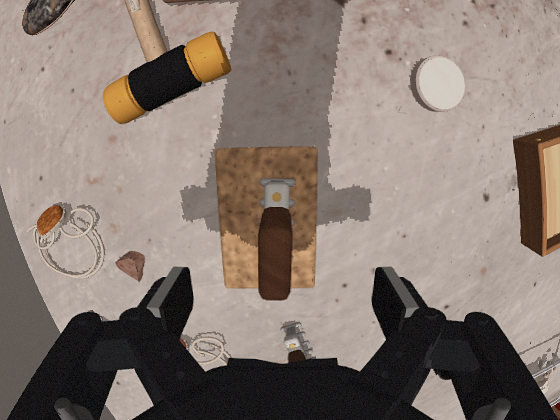

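>>> drive_tool(
  series=[
    [0.085,-0.003,0.002,0.015,-0.2,-0.1,0.2],
    [0.085,-0.003,0.002,0.032,-0.2,-0.1,0.2],
    [0.085,-0.003,0.002,0.046,-0.2,-0.1,0.2],
    [0.085,-0.003,0.002,0.05,-0.2,-0.1,0.2],
    [0.085,-0.003,0.002,0.05,-0.2,-0.1,0.2],
  ],
)

```text
time: 4.87
tool_pos: [541.8, -230.7, 119.7]
orientation: [[0.199, 0.98, 0.002], [0.98, -0.199, -0.0], [0.0, 0.002, -1.0]]
wrist_force: [-0.0, -0.6, 0.8]
opening: 84.8
```

```bash
python3 go.py 540.4 -230 118 78.5; python3 - <<'E'
from h import *
save('wrist','w5.png')
E
```

```text
t 4.87 pos [ 541.8 -230.7  119.7] yaw 78.5 open 84.8 F [-0.  -0.6  0.8] M [0.01 0.04 0.03]
shift m [ 0.0004 -0.0015  0.0017] rot [ 0.12 -0.02  0.  ] dist 2
```

View pics/w5.png

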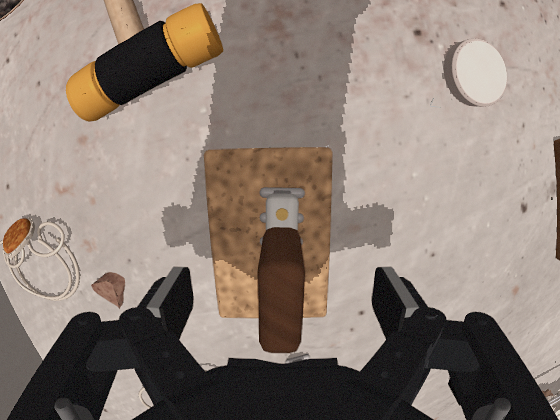

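>>> drive_tool(
  series=[
    [0.0,0,-0.001,0.001,0,0,0],
    [0.0,0,-0.001,0.001,0,0,0],
    [0.0,0,-0.001,0.001,0,0,0],
    [0.0,0,-0.001,0.001,0,0,0],
    [0.0,0,-0.001,0.001,0,0,0],
  ],
)

```text
time: 5.33
tool_pos: [541.3, -230.9, 119.7]
orientation: [[0.2, 0.98, 0.004], [0.98, -0.2, -0.001], [0.0, 0.004, -1.0]]
wrist_force: [0.4, 0.2, -0.4]
opening: 25.0
```

>>> drive_tool(
  series=[
    [0.0,0,0,0,0,0,0],
    [0.0,0,0,0,0,0,0],
    [0.0,0,0,0,0,0,0],
    [0.0,0,0,0,0,0,0],
    [0.0,0,0,0,0,0,0],
  ],
)

```text
time: 5.75
tool_pos: [541.4, -230.9, 119.9]
orientation: [[0.2, 0.98, 0.004], [0.98, -0.2, -0.001], [0.0, 0.004, -1.0]]
wrist_force: [-0.7, -0.1, 2.2]
opening: 17.4
```

```bash
python3 go.py 540.4 -230 170 78.5; python3 - <<'E'
from h import *
save('wrist','w6.png')
E
```

```text
t 5.75 pos [ 541.4 -230.9  119.9] yaw 78.49 open 17.4 F [-0.7 -0.1  2.2] M [0.03 0.04 0.01]
shift m [ 0.0007 -0.0009 -0.0502] rot [ 0.23 -0.01 -0.01] dist 50
```

View pics/w6.png

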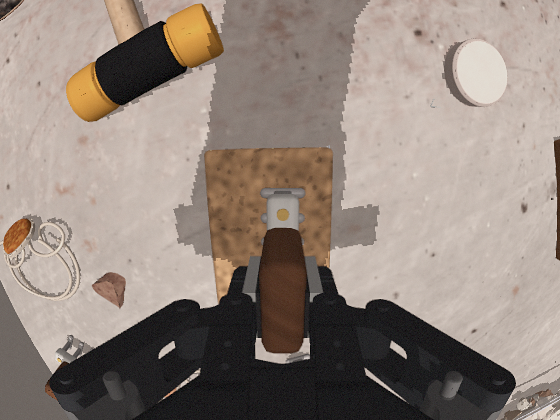

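>>> drive_tool(
  series=[
    [0.0,0,0,-0.01,0,0,0],
    [0.0,0,0,-0.03,0,0,0],
    [0.0,0,0,-0.055,0,0,0],
    [0.0,0,0,-0.07,0,0,0],
    [0.0,0,0,-0.07,0,0,0],
  ],
)

```text
time: 6.22
tool_pos: [542.7, -231.7, 193.2]
orientation: [[0.2, 0.98, 0.01], [0.98, -0.2, -0.003], [-0.001, 0.01, -1.0]]
wrist_force: [0.4, 0.2, -2.1]
opening: 17.4
```

```bash
python3 go.py 560.1 16.9 190 96.9; python3 - <<'E'
from h import *
save('side','s7.png')
b=cv2.imread('pics/s7.png')[90:250,210:370]
cv2.imwrite('pics/s7c.png',cv2.resize(b,None,fx=3.7,fy=3.7,interpolation=cv2.INTER_CUBIC))
E
```

```text
t 6.22 pos [ 542.7 -231.7  193.2] yaw 78.48 open 17.4 F [ 0.4  0.2 -2.1] M [-0.04 -0.1  -0.01]
shift m [ 0.247  -0.0326  0.0027] rot [  0.58   0.15 -18.42] dist 249
```

View pics/s7c.png

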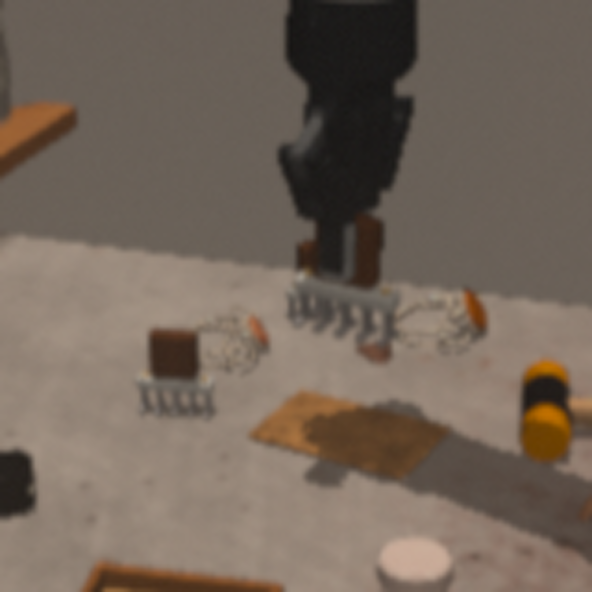

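>>> drive_tool(
  series=[
    [0.0,0.03,-0.004,0.003,0.3,0.1,-4],
    [0.0,0.07,-0.009,0.003,0.3,0.1,-8],
    [0.0,0.11,-0.015,0.003,0.3,0.1,-13],
    [0.0,0.15,-0.02,0.003,0.3,0.1,-18.4],
    [0.0,0.185,-0.025,0.003,0.3,0.1,-18.4],
  ],
)

```text
time: 6.68
tool_pos: [553.4, -42.3, 186.9]
orientation: [[-0.124, 0.992, -0.0], [0.992, 0.124, 0.001], [0.001, -0.0, -1.0]]
wrist_force: [0.4, 1.1, -1.8]
opening: 17.0
```

```bash
python3 go.py 560.1 16.9 175 96.9
```

```text
t 6.68 pos [553.4 -42.3 186.9] yaw 97.12 open 17.0 F [ 0.4  1.1 -1.8] M [-0.   -0.02  0.  ]
shift m [0.0578 0.014  0.012 ] rot [-0.   -0.07  0.22] dist 61
```

>>> drive_tool(
  series=[
    [0.0,0.025,0.006,0.003,0,0,0.2],
    [0.0,0.047,0.011,0.006,0,0,0.2],
    [0.0,0.058,0.014,0.01,0,0,0.2],
    [0.0,0.058,0.014,0.012,0,0,0.2],
    [0.0,0.058,0.014,0.012,0,0,0.2],
  ],
)

```text
time: 7.1
tool_pos: [559.3, 16.4, 173.8]
orientation: [[-0.121, 0.993, -0.003], [0.993, 0.121, 0.0], [0.0, -0.003, -1.0]]
wrist_force: [-0.2, -0.9, -1.9]
opening: 17.1
```

```bash
python3 - <<'E'
from h import *
o=r.observe();c=r.get_calibration('wrist');print(np.abs(o['dq']).max())
save('wrist','w8.png');np.save('w8.npy',np.r_[c['rvec'],c['tvec']]);save('side','s8.png');save('scene','c8.png')
b=cv2.imread('pics/s8.png')[170:340,180:330]
cv2.imwrite('pics/s8c.png',cv2.resize(b,None,fx=3.5,fy=3.5,interpolation=cv2.INTER_CUBIC))
b=cv2.imread('pics/c8.png')[150:310,140:300]
cv2.imwrite('pics/c8c.png',cv2.resize(b,None,fx=3.7,fy=3.7,interpolation=cv2.INTER_CUBIC))
E
python3 go.py 560.1 16.9 137 96.9
```

```text
0.035691404146264955
t 7.25 pos [559.8  14.3 174.8] yaw 96.71 open 17.6 F [ 0.5 -0.4 -1.7] M [-0.09 -0.02  0.05]
shift m [0.0026 0.0007 0.0378] rot [-0.06  0.02 -0.19] dist 38
```

View pics/w8.png

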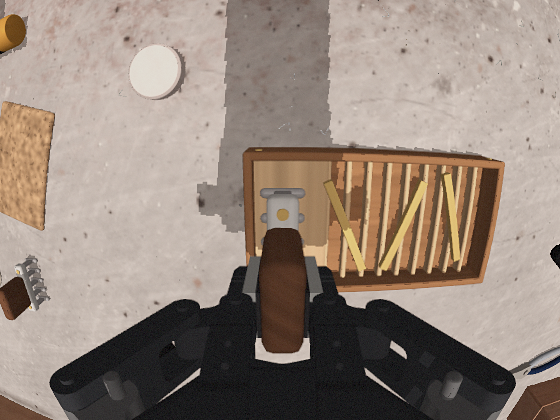

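View pics/s8c.png

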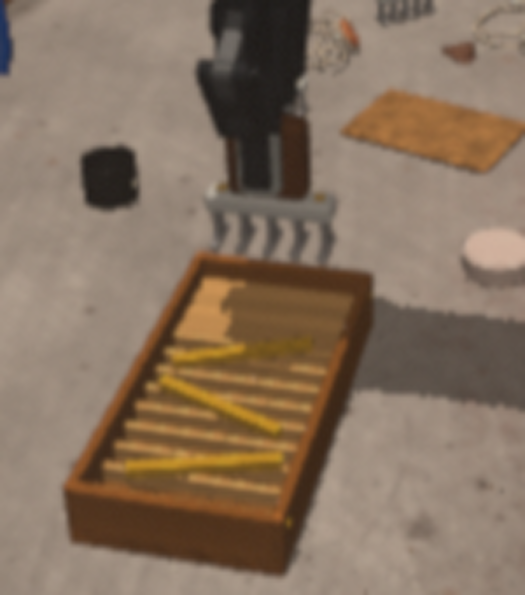

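View pics/c8c.png

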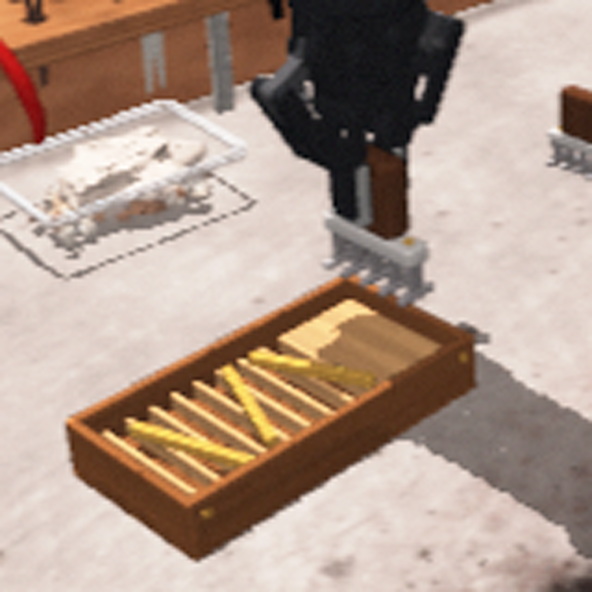

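```bash
python3 - <<'E'
import cv2
b=cv2.imread('pics/w8.png')[140:295,235:515]
cv2.imwrite('pics/w8c.png',cv2.resize(b,None,fx=2.8,fy=2.8,interpolation=cv2.INTER_CUBIC))
E
```

```text
(no output)
```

View pics/w8c.png

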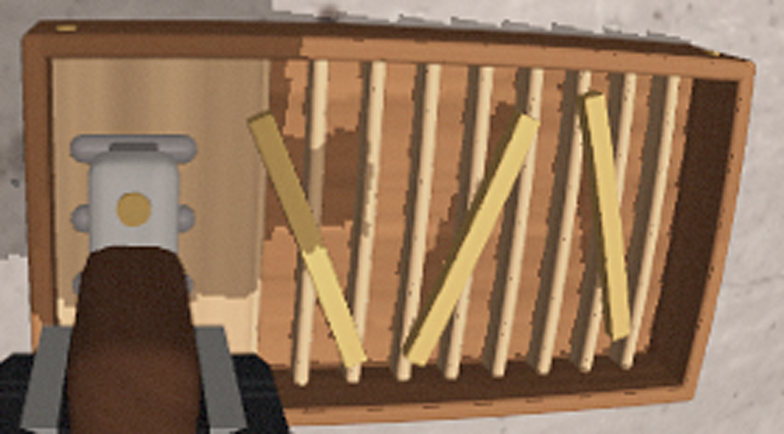

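```bash
python3 - <<'E'
from h import *
from scipy.optimize import least_squares
np.set_printoptions(precision=2,suppress=True)
wc=np.load('w8.npy');Rw,_=cv2.Rodrigues(wc[:3]);_,_,f,cx,cy=cam('wrist')
def pw(P):
    p=Rw@P+wc[3:];rho=np.hypot(p[0],p[1]);th=np.arctan2(rho,p[2]);return np.array([cx+f*th*p[0]/rho,cy+f*th*p[1]/rho])
L=np.array([[-106,52,30],[91.5,52,30],[91.5,-52,30],[-47.5,46,16],[72.5,46,16],[72.5,-46,16.]])
W=np.array([[22,35],[755,64],[690,396],[267,62],[674,76],[627,367]])/2.8+[235,140]
def g(p):
    c,s=np.cos(p[3]),np.sin(p[3]);R=np.array([[c,-s,0],[s,c,0],[0,0,1]]);X=L@R.T+p[:3]
    return np.concatenate([pw(X[i])-W[i] for i in range(6)])
o=least_squares(g,[550,93,2,1.69]);print(o.x,np.degrees(o.x[3]),o.fun)
E
```

```text
[550.64  97.74   2.64   1.69] 96.97154037497965 [ 1.06  1.42 -0.31  0.01  0.42  1.64 -0.59 -1.95 -0.08 -1.1  -0.5   0.18]
```

>>> drive_tool(
  series=[
    [0.0,0.004,0,0.01,0,0,0],
    [0.0,0.004,0,0.02,0,0,0],
    [0.0,0.004,0,0.03,0,0,-0.1],
    [0.0,0.004,0,0.034,0,0,-0.2],
    [0.0,0.004,0,0.036,0,0,-0.2],
  ],
)

```text
time: 7.67
tool_pos: [558.4, 17.9, 137.2]
orientation: [[-0.12, 0.993, -0.004], [0.993, 0.12, -0.001], [-0.0, -0.004, -1.0]]
wrist_force: [-0.5, -0.1, -1.6]
opening: 17.5
```

```bash
python3 go.py 560.2 18.2 132 96.9
```

```text
t 7.67 pos [558.4  17.9 137.2] yaw 96.89 open 17.5 F [-0.5 -0.1 -1.6] M [0.04 0.07 0.02]
shift m [0.0001 0.0018 0.0052] rot [-0.21  0.02 -0.01] dist 6
```

>>> drive_tool(
  series=[
    [0.0,0,0.0015,0.001,-0.2,0,0],
    [0.0,0,0.0015,0.002,-0.2,0,0],
    [0.0,0,0.0015,0.003,-0.2,0,0],
    [0.0,0,0.0015,0.0035,-0.2,0,0],
    [0.0,0,0.0015,0.004,-0.2,0,0],
  ],
)

```text
time: 8.08
tool_pos: [560.1, 18.2, 134.3]
orientation: [[-0.12, 0.993, 0.0], [0.993, 0.12, -0.0], [-0.0, 0.0, -1.0]]
wrist_force: [-2.7, 0.7, 10.1]
opening: 17.6
```

>>> drive_tool(
  series=[
    [0.0,0,0,0.0005,0,0,0],
    [0.0,0,0,0.001,0,0,0],
  ],
)

```text
time: 8.25
tool_pos: [560.5, 18.1, 134.3]
orientation: [[-0.12, 0.993, 0.002], [0.993, 0.12, -0.0], [-0.0, 0.002, -1.0]]
wrist_force: [-2.5, 0.8, 11.9]
opening: 17.7
```

>>> drive_tool(
  series=[
    [0.0,0,0,0.0002,0,0,0],
    [0.0,0,0,0.0002,0,0,0],
  ],
)

```text
time: 8.42
tool_pos: [560.8, 18.2, 134.4]
orientation: [[-0.12, 0.993, 0.003], [0.993, 0.12, -0.0], [-0.0, 0.003, -1.0]]
wrist_force: [-0.5, -0.2, 2.1]
opening: 17.5
```

```bash
python3 go.py 560.2 18.2 134.3 96.9
```

```text
t 8.42 pos [560.8  18.2 134.4] yaw 96.9 open 17.5 F [-0.5 -0.2  2.1] M [0.08 0.03 0.  ]
shift m [ 0.0001 -0.0006  0.0001] rot [ 0.16  0.02 -0.  ] dist 1
```

>>> drive_tool(
  series=[
    [0.0,0.002,0,0.0002,0,0,0],
    [0.0,0.004,0,0.0002,0,0,0],
    [0.0,0.006,0,0.0002,0,0,0],
    [0.0,0.008,0,0.0002,0,0,0],
    [0.0,0.01,0,0.0002,0,0,0],
  ],
)

```text
time: 8.83
tool_pos: [560.0, 27.9, 134.4]
orientation: [[-0.12, 0.993, 0.004], [0.993, 0.12, -0.001], [-0.001, 0.004, -1.0]]
wrist_force: [1.6, -2.9, 3.3]
opening: 17.1
```

```bash
cat > st.py <<'E'
from h import *
o=r.observe();p=o['tool_pos'];F=o['wrist_force'];a=np.radians(96.9);ex=np.array([np.cos(a),np.sin(a)]);ey=np.array([-ex[1],ex[0]])
d=p[:2]-[550.6,97.6];R=o['orientation']
print('t %.2f tray x %.1f y %.1f z %.2f | Fx %.1f Fy %.1f Fz %.1f (net %.1f) M %s yaw %.2f tilt %.4f %.4f'%(o['time'],d@ex,d@ey,p[2],F[:2]@ex,F[:2]@ey,F[2],F[2]+1.7,np.round(o['ft_torque'],2),np.degrees(np.arctan2(R[1,0],R[0,0])),R[0,2],R[1,2]))
E
python3 st.py
```

```text
t 8.83 tray x -70.3 y -1.0 z 134.38 | Fx -3.1 Fy -1.3 Fz 3.3 (net 5.0) M [-0.63 -0.03 -0.01] yaw 96.88 tilt 0.0038 -0.0005
```

>>> drive_tool(
  series=[
    [0.0,0.002,0,0.0002,0.1,0,0],
    [0.0,0.004,0,0.0002,0.2,0,0],
    [0.0,0.006,0,0.0002,0.2,0,0],
    [0.0,0.008,0,0.0002,0.2,0,0],
    [0.0,0.01,0,0.0002,0.2,0,0],
  ],
)

```text
time: 9.25
tool_pos: [559.2, 37.8, 134.4]
orientation: [[-0.119, 0.993, 0.001], [0.993, 0.119, -0.001], [-0.001, 0.001, -1.0]]
wrist_force: [0.7, -3.1, 4.0]
opening: 17.6
```

```bash
python3 st.py
```

```text
t 9.25 tray x -60.4 y -1.4 z 134.38 | Fx -3.2 Fy -0.3 Fz 4.0 (net 5.7) M [-0.82 -0.28 -0.06] yaw 96.85 tilt 0.0012 -0.0012
```

>>> drive_tool(
  series=[
    [0.0,0.002,0,0.0001,0,0,0],
    [0.0,0.004,0,0.0001,0,0,0],
    [0.0,0.006,0,0.0001,0,0,0],
    [0.0,0.008,0,0.0001,0,0,0],
    [0.0,0.01,0,0.0001,0,0,0],
  ],
)

```text
time: 9.67
tool_pos: [558.1, 47.8, 134.3]
orientation: [[-0.119, 0.993, 0.002], [0.993, 0.119, -0.001], [-0.001, 0.001, -1.0]]
wrist_force: [0.6, -4.0, 5.3]
opening: 17.3
```

```bash
python3 st.py; python3 - <<'E'
from h import *
save('wrist','w9.png')
b=cv2.imread('pics/w9.png')[130:310,150:510]
cv2.imwrite('pics/w9c.png',cv2.resize(b,None,fx=2.2,fy=2.2,interpolation=cv2.INTER_CUBIC))
E
```

```text
t 9.67 tray x -50.3 y -1.5 z 134.34 | Fx -4.1 Fy -0.1 Fz 5.3 (net 7.0) M [-0.95 -0.2  -0.06] yaw 96.85 tilt 0.0015 -0.0012
```

View pics/w9c.png

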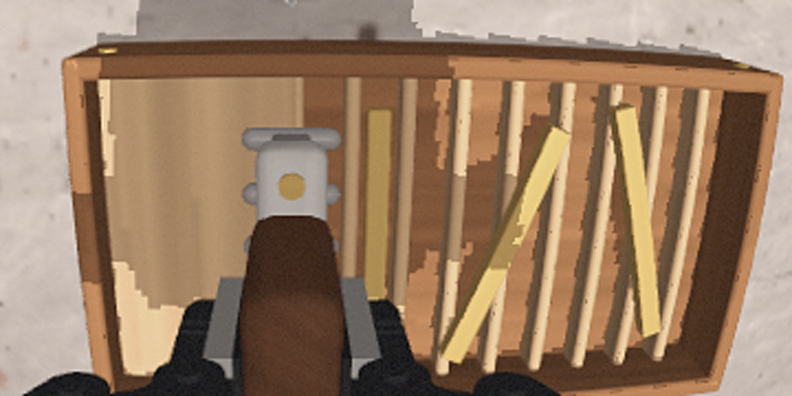

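>>> drive_tool(
  series=[
    [0.0,0.002,0,0.0,0,0,0],
    [0.0,0.0045,0,0.0,0,0,0],
    [0.0,0.007,0,0.0,0,0,0],
    [0.0,0.0095,0,0.0,0,0,0],
    [0.0,0.012,0,0.0,0,0,0],
  ],
)

```text
time: 10.13
tool_pos: [556.4, 60.8, 134.2]
orientation: [[-0.12, 0.993, 0.001], [0.993, 0.12, -0.001], [-0.001, 0.001, -1.0]]
wrist_force: [0.4, -2.9, 2.7]
opening: 17.1
```

```bash
python3 st.py
```

```text
t 10.13 tray x -37.2 y -1.3 z 134.18 | Fx -2.9 Fy -0.1 Fz 2.7 (net 4.4) M [-0.68 -0.17 -0.05] yaw 96.91 tilt 0.0009 -0.0006
```

>>> drive_tool(
  series=[
    [0.0,0.0025,0,0.0001,0,0,0],
    [0.0,0.005,0,0.0001,0,0,0],
    [0.0,0.0075,0,0.0001,0,0,0],
    [0.0,0.01,0,0.0001,0,0,0],
    [0.0,0.0125,0,0.0001,0,0,0],
  ],
)

```text
time: 10.55
tool_pos: [554.8, 73.0, 134.2]
orientation: [[-0.12, 0.993, 0.001], [0.993, 0.12, -0.001], [-0.001, 0.001, -1.0]]
wrist_force: [0.3, -3.5, 5.5]
opening: 17.1
```

```bash
python3 st.py
```

```text
t 10.55 tray x -24.9 y -1.2 z 134.17 | Fx -3.5 Fy 0.1 Fz 5.5 (net 7.2) M [-1.03 -0.14 -0.09] yaw 96.89 tilt 0.0009 -0.0011
```

Bar 1 passed beneath. Continuing toward bar 2 in small strokes.

>>> drive_tool(
  series=[
    [0.0,0.0025,0,0.0,0,0,0],
    [0.0,0.005,0,0.0,0,0,0],
    [0.0,0.0075,0,0.0,0,0,0],
    [0.0,0.01,0,0.0,0,0,0],
    [0.0,0.012,0,0.0,0,0,0],
  ],
)

```text
time: 10.97
tool_pos: [553.3, 84.9, 134.2]
orientation: [[-0.12, 0.993, 0.001], [0.993, 0.12, -0.002], [-0.002, 0.0, -1.0]]
wrist_force: [0.2, -3.8, 5.3]
opening: 17.5
```

```bash
python3 st.py
```

```text
t 10.97 tray x -13.0 y -1.1 z 134.17 | Fx -3.8 Fy 0.3 Fz 5.3 (net 7.0) M [-0.94 -0.15 -0.05] yaw 96.88 tilt 0.0006 -0.0016
```

>>> drive_tool(
  series=[
    [0.0,0.002,0,-0.0001,0,0,0],
    [0.0,0.004,0,-0.0001,0,0,0],
    [0.0,0.006,0,-0.0001,0,0,0],
    [0.0,0.008,0,-0.0001,0,0,0],
    [0.0,0.01,0,-0.0001,0,0,0],
  ],
)

```text
time: 11.38
tool_pos: [551.8, 95.2, 134.1]
orientation: [[-0.12, 0.993, 0.0], [0.993, 0.12, -0.001], [-0.001, -0.0, -1.0]]
wrist_force: [0.8, -2.4, 2.7]
opening: 17.3
```

```bash
python3 st.py; python3 - <<'E'
from h import *
save('wrist','w10.png')
b=cv2.imread('pics/w10.png')[130:310,130:490]
cv2.imwrite('pics/w10c.png',cv2.resize(b,None,fx=2.2,fy=2.2,interpolation=cv2.INTER_CUBIC))
E
```

```text
t 11.38 tray x -2.6 y -0.9 z 134.12 | Fx -2.5 Fy -0.5 Fz 2.7 (net 4.4) M [-0.68 -0.14 -0.03] yaw 96.89 tilt 0.0001 -0.0015
```

View pics/w10c.png

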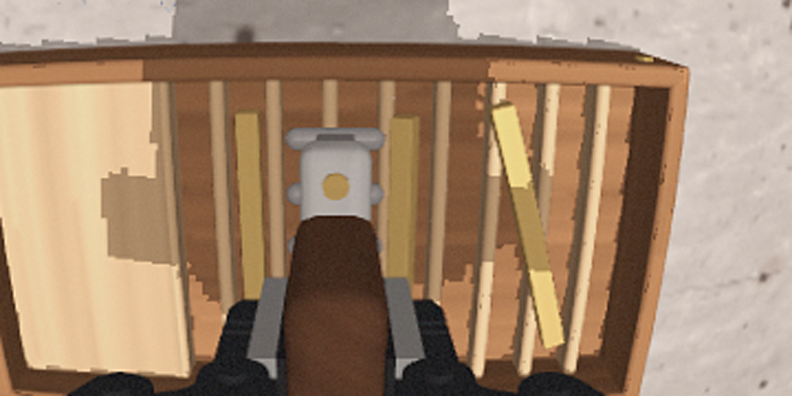

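>>> drive_tool(
  series=[
    [0.0,0.002,0,0.0001,0,0,0],
    [0.0,0.004,0,0.0001,0,0,0],
    [0.0,0.006,0,0.0001,0,0,0],
    [0.0,0.008,0,0.0001,0,0,0],
    [0.0,0.01,0,0.0001,0,0,0],
  ],
)

```text
time: 11.85
tool_pos: [550.6, 105.8, 134.1]
orientation: [[-0.121, 0.993, 0.0], [0.993, 0.121, -0.001], [-0.001, 0.0, -1.0]]
wrist_force: [0.2, -3.1, 4.4]
opening: 17.5
```

```bash
python3 st.py
```

```text
t 11.85 tray x 8.2 y -1.0 z 134.12 | Fx -3.1 Fy 0.2 Fz 4.4 (net 6.1) M [-0.82 -0.2  -0.03] yaw 96.92 tilt 0.0003 -0.0009
```

>>> drive_tool(
  series=[
    [0.0,0.002,0,0.0,0,0,0],
    [0.0,0.004,0,0.0,0,0,0],
    [0.0,0.006,0,0.0,0,0,0],
    [0.0,0.008,0,0.0,0,0,0],
    [0.0,0.01,0,0.0,0,0,0],
  ],
)

```text
time: 12.27
tool_pos: [549.5, 115.5, 134.2]
orientation: [[-0.12, 0.993, 0.0], [0.993, 0.12, -0.001], [-0.001, 0.0, -1.0]]
wrist_force: [-0.1, -3.2, 4.9]
opening: 17.3
```

```bash
python3 st.py
```

```text
t 12.27 tray x 17.9 y -1.0 z 134.17 | Fx -3.2 Fy 0.5 Fz 4.9 (net 6.6) M [-0.9  -0.19 -0.08] yaw 96.90 tilt 0.0003 -0.0014
```

>>> drive_tool(
  series=[
    [0.0,0.002,0,0.0,0,0,0],
    [0.0,0.0045,0,0.0,0,0,0],
    [0.0,0.007,0,0.0,0,0,0],
    [0.0,0.009,0,0.0,0,0,0],
    [0.0,0.011,0,0.0,0,0,0],
  ],
)

```text
time: 12.68
tool_pos: [548.0, 126.8, 134.1]
orientation: [[-0.12, 0.993, 0.0], [0.993, 0.12, -0.001], [-0.001, -0.0, -1.0]]
wrist_force: [0.2, -3.5, 4.7]
opening: 17.5
```

```bash
python3 st.py
```

```text
t 12.68 tray x 29.3 y -0.9 z 134.08 | Fx -3.5 Fy 0.2 Fz 4.7 (net 6.4) M [-0.85 -0.16  0.02] yaw 96.92 tilt 0.0000 -0.0014
```

>>> drive_tool(
  series=[
    [0.0,0.002,0,0.0,0,0,0],
    [0.0,0.004,0,0.0,0,0,0],
    [0.0,0.006,0,0.0,0,0,0],
    [0.0,0.008,0,0.0,0,0,0],
    [0.0,0.01,0,0.0,0,0,0],
  ],
)

```text
time: 13.1
tool_pos: [546.8, 137.0, 134.1]
orientation: [[-0.121, 0.993, 0.0], [0.993, 0.121, -0.001], [-0.001, 0.0, -1.0]]
wrist_force: [0.6, -3.6, 5.6]
opening: 17.0
```

```bash
python3 st.py
```

```text
t 13.10 tray x 39.6 y -0.9 z 134.11 | Fx -3.7 Fy -0.2 Fz 5.6 (net 7.3) M [-0.88 -0.2  -0.05] yaw 96.92 tilt 0.0002 -0.0013
```

>>> drive_tool(
  series=[
    [0.0,0.002,0,-0.0001,0,0,0],
    [0.0,0.004,0,-0.0001,0,0,0],
    [0.0,0.006,0,-0.0001,0,0,0],
    [0.0,0.008,0,-0.0001,0,0,0],
  ],
)

```text
time: 13.43
tool_pos: [545.7, 144.8, 134.2]
orientation: [[-0.12, 0.993, -0.0], [0.993, 0.12, -0.002], [-0.002, -0.0, -1.0]]
wrist_force: [0.1, -3.3, 4.4]
opening: 17.3
```

```bash
python3 st.py; python3 - <<'E'
from h import *
save('wrist','w11.png')
b=cv2.imread('pics/w11.png')[130:310,90:450]
cv2.imwrite('pics/w11c.png',cv2.resize(b,None,fx=2.2,fy=2.2,interpolation=cv2.INTER_CUBIC))
E
```

```text
t 13.43 tray x 47.5 y -0.9 z 134.22 | Fx -3.3 Fy 0.3 Fz 4.4 (net 6.1) M [-0.9  -0.21 -0.02] yaw 96.90 tilt -0.0000 -0.0017
```

View pics/w11c.png

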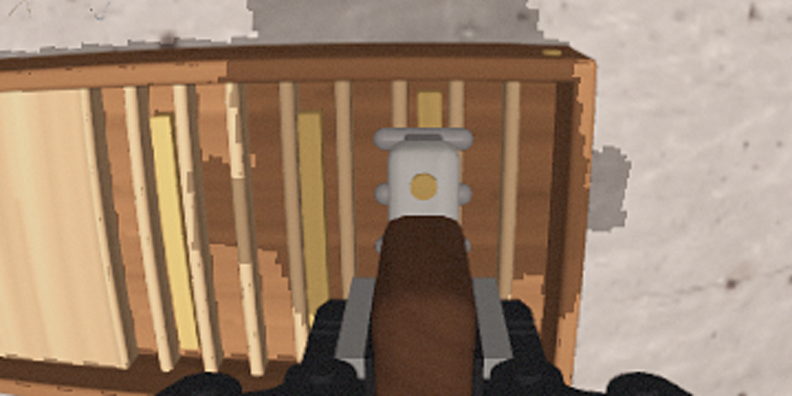

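>>> drive_tool(
  series=[
    [0.0,0.0022,0,0.0,0,0,0],
    [0.0,0.0044,0,0.0,0,0,0],
    [0.0,0.0066,0,0.0,0,0,0],
    [0.0,0.0088,0,0.0,0,0,0],
    [0.0,0.011,0,0.0,0,0,0],
  ],
)

```text
time: 13.9
tool_pos: [544.2, 156.8, 134.1]
orientation: [[-0.121, 0.993, -0.0], [0.993, 0.121, -0.001], [-0.001, -0.0, -1.0]]
wrist_force: [-0.1, -4.4, 4.0]
opening: 17.9
```

```bash
python3 st.py
```

```text
t 13.90 tray x 59.6 y -0.8 z 134.12 | Fx -4.4 Fy 0.7 Fz 4.0 (net 5.7) M [-0.89 -0.18 -0.04] yaw 96.95 tilt -0.0002 -0.0009
```

>>> drive_tool(
  series=[
    [0.0,0.002,0,0.0,0,0,0],
    [0.0,0.004,0,0.0,0,0,0],
    [0.0,0.006,0,0.0,0,0,0],
    [0.0,0.008,0,0.0,0,0,0],
    [0.0,0.009,0,0.0,0,0,0],
  ],
)

```text
time: 14.32
tool_pos: [543.1, 166.3, 134.1]
orientation: [[-0.121, 0.993, -0.0], [0.993, 0.121, -0.001], [-0.001, -0.0, -1.0]]
wrist_force: [1.6, -2.6, 3.7]
opening: 17.5
```

```bash
python3 st.py
```

```text
t 14.32 tray x 69.1 y -0.8 z 134.11 | Fx -2.8 Fy -1.2 Fz 3.7 (net 5.4) M [-0.8  -0.16  0.01] yaw 96.98 tilt -0.0002 -0.0006
```

>>> drive_tool(
  series=[
    [0.0,-0.001,0,-0.004,0,0,0],
    [0.0,-0.002,0,-0.015,0,0,0],
    [0.0,-0.002,0,-0.035,0,0,0],
    [0.0,-0.01,0,-0.06,0,0,0],
    [0.0,-0.04,0,-0.075,0,0,0],
  ],
)

```text
time: 14.73
tool_pos: [547.7, 133.6, 211.2]
orientation: [[-0.132, 0.991, 0.001], [0.991, 0.132, 0.005], [0.005, 0.002, -1.0]]
wrist_force: [0.2, 1.3, -1.3]
opening: 17.1
```

```bash
python3 go.py 541.4 -231 195 78.5; python3 - <<'E'
from h import *
save('side','s12.png');save('scene','c12.png')
b=cv2.imread('pics/s12.png')[225:345,180:310]
cv2.imwrite('pics/s12c.png',cv2.resize(b,None,fx=4.5,fy=4.5,interpolation=cv2.INTER_CUBIC))
b=cv2.imread('pics/c12.png')[210:310,145:285]
cv2.imwrite('pics/c12c.png',cv2.resize(b,None,fx=4.5,fy=4.5,interpolation=cv2.INTER_CUBIC))
E
```

```text
t 14.73 pos [547.7 133.6 211.2] yaw 97.56 open 17.1 F [ 0.2  1.3 -1.3] M [ 0.07 -0.12 -0.06]
shift m [-0.3607 -0.0543  0.0142] rot [ 0.07 -0.31 19.06] dist 365
```

View pics/s12c.png

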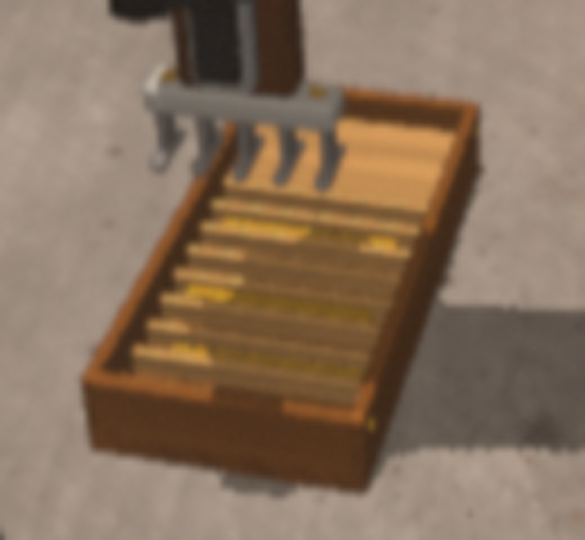

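View pics/c12c.png

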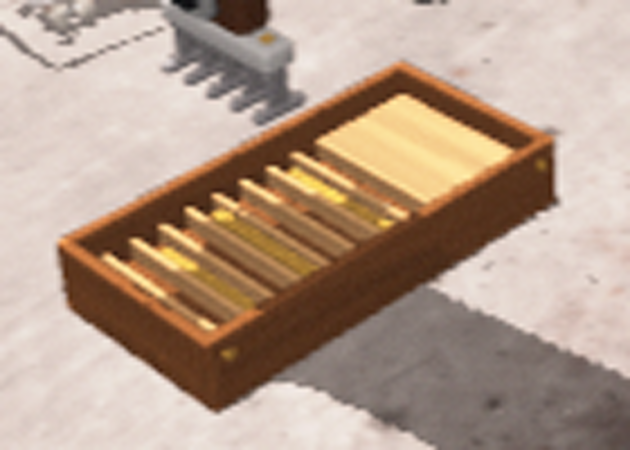

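>>> drive_tool(
  series=[
    [0.0,-0.041,-0.006,0.014,0,-0.3,2],
    [0.0,-0.082,-0.012,0.014,0,-0.3,6],
    [0.0,-0.123,-0.018,0.014,0,-0.3,11],
    [0.0,-0.164,-0.024,0.014,0,-0.3,16],
    [0.0,-0.2,-0.03,0.014,0,-0.3,18.6],
  ],
)

```text
time: 15.25
tool_pos: [542.5, -80.5, 198.3]
orientation: [[0.21, 0.978, 0.004], [0.978, -0.21, -0.006], [-0.005, 0.005, -1.0]]
wrist_force: [0.2, -0.8, -2.1]
opening: 17.4
```

```bash
python3 go.py 541.4 -233 190 79
```

```text
t 15.25 pos [542.5 -80.5 198.3] yaw 77.9 open 17.4 F [ 0.2 -0.8 -2.1] M [ 0.01 -0.13  0.03]
shift m [-0.1493  0.0308  0.0093] rot [ 0.29  0.3  -1.09] dist 153
```

>>> drive_tool(
  series=[
    [0.0,-0.04,0.008,0.002,0.3,0.3,-1],
    [0.0,-0.08,0.017,0.004,0.3,0.3,-1],
    [0.0,-0.12,0.025,0.006,0.3,0.3,-1],
    [0.0,-0.145,0.03,0.008,0.3,0.3,-1],
    [0.0,-0.149,0.031,0.009,0.3,0.3,-1],
  ],
)

```text
time: 15.67
tool_pos: [540.2, -239.9, 190.4]
orientation: [[0.202, 0.979, 0.0], [0.979, -0.202, -0.004], [-0.004, 0.001, -1.0]]
wrist_force: [0.5, -0.2, -1.8]
opening: 17.5
```

>>> drive_tool(
  series=[
    [0.0,0,0,0,0,0,0],
    [0.0,0,0,0,0,0,0],
    [0.0,0,0,0,0,0,0],
  ],
)

```text
time: 15.92
tool_pos: [540.2, -238.1, 190.2]
orientation: [[0.2, 0.98, -0.0], [0.98, -0.2, -0.003], [-0.003, 0.0, -1.0]]
wrist_force: [-0.5, -0.5, -2.1]
opening: 17.4
```

```bash
python3 go.py 541.4 -233 126 79;python3 - <<'E'
from h import *
save('wrist','w13.png')
E
```

```text
t 15.92 pos [ 540.2 -238.1  190.2] yaw 78.46 open 17.4 F [-0.5 -0.5 -2.1] M [ 0.07 -0.04  0.04]
shift m [0.0054 0.0001 0.0642] rot [ 0.01  0.14 -0.54] dist 64
```

View pics/w13.png

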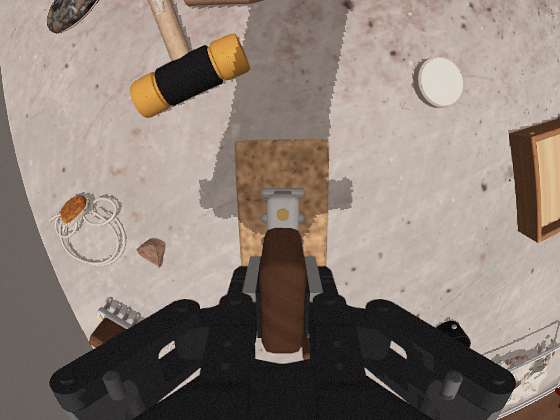

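>>> drive_tool(
  series=[
    [0.0,0.003,0.001,0.015,0,0.1,-0.5],
    [0.0,0.003,0.001,0.035,0,0.1,-0.5],
    [0.0,0.003,0.001,0.052,0,0.1,-0.5],
    [0.0,0.003,0.001,0.061,0,0.1,-0.5],
    [0.0,0.003,0.001,0.064,0,0.1,-0.5],
  ],
)

```text
time: 16.38
tool_pos: [541.5, -232.8, 124.8]
orientation: [[0.188, 0.982, -0.003], [0.982, -0.188, 0.001], [0.001, -0.003, -1.0]]
wrist_force: [0.1, -0.2, -1.9]
opening: 17.0
```

```bash
python3 go.py 541.4 -235 120 79
```

```text
t 16.38 pos [ 541.5 -232.8  124.8] yaw 79.17 open 17.0 F [ 0.1 -0.2 -1.9] M [ 0.01  0.06 -0.09]
shift m [-0.0022  0.0003  0.0048] rot [-0.16 -0.05  0.17] dist 5
```

>>> drive_tool(
  series=[
    [0.0,-0.001,0,0.001,-0.1,0,0],
    [0.0,-0.001,0,0.002,-0.2,0,0],
    [0.0,-0.001,0,0.003,-0.2,0,0],
    [0.0,-0.001,0,0.0035,-0.2,0,0],
    [0.0,-0.001,0,0.0038,-0.2,0,0],
  ],
)

```text
time: 16.8
tool_pos: [541.7, -234.0, 121.6]
orientation: [[0.188, 0.982, 0.002], [0.982, -0.188, 0.0], [0.001, 0.002, -1.0]]
wrist_force: [0.9, -0.1, -1.3]
opening: 17.2
```

```bash
python3 go.py 541.4 -234 120 79
```

```text
t 16.8 pos [ 541.7 -234.   121.6] yaw 79.16 open 17.2 F [ 0.9 -0.1 -1.3] M [-0.01 -0.04  0.02]
shift m [-0.     -0.0003  0.0016] rot [ 0.11 -0.03  0.16] dist 2
```

>>> drive_tool(
  series=[
    [0.0,0,0,0.0004,0,0,0],
    [0.0,0,0,0.0008,0,0,0],
    [0.0,0,0,0.0012,0,0,0],
  ],
)

```text
time: 17.05
tool_pos: [541.8, -234.1, 120.7]
orientation: [[0.188, 0.982, 0.002], [0.982, -0.188, 0.0], [0.0, 0.002, -1.0]]
wrist_force: [-0.4, 0.4, -2.2]
opening: 17.4
```

>>> drive_tool(
  series=[
    [0.0,0,0,0.0004,0,0,0],
    [0.0,0,0,0.0008,0,0,0],
  ],
)

```text
time: 17.22
tool_pos: [541.9, -234.2, 119.9]
orientation: [[0.188, 0.982, 0.003], [0.982, -0.188, -0.0], [0.0, 0.003, -1.0]]
wrist_force: [-0.2, 0.4, 0.3]
opening: 17.5
```

>>> drive_tool(
  series=[
    [0.0,0,0,0.0002,0,0,0],
    [0.03,0,0,0.0002,0,0,0],
    [0.06,0,0,0.0,0,0,0],
    [0.085,0,0,0.0,0,0,0],
    [0.085,0,0,0.0,0,0,0],
  ],
)

```text
time: 17.63
tool_pos: [542.0, -234.3, 120.0]
orientation: [[0.188, 0.982, 0.003], [0.982, -0.188, -0.0], [0.0, 0.003, -1.0]]
wrist_force: [-0.5, 0.7, 0.3]
opening: 65.1
```

>>> drive_tool(
  series=[
    [0.085,0,0,0,0,0,0],
    [0.085,0,0,0,0,0,0],
    [0.085,0,0,0,0,0,0],
  ],
)

```text
time: 17.88
tool_pos: [542.1, -234.3, 120.0]
orientation: [[0.188, 0.982, 0.003], [0.982, -0.188, -0.0], [0.0, 0.003, -1.0]]
wrist_force: [0.3, -0.5, -0.3]
opening: 85.2
```

```bash
python3 go.py 541.4 -234 250 79;python3 - <<'E'
from h import *
save('wrist','w14.png')
E
```

```text
t 17.88 pos [ 542.1 -234.3  120. ] yaw 79.15 open 85.2 F [ 0.3 -0.5 -0.3] M [ 0.01 -0.03  0.02]
shift m [ 0.0002 -0.0003 -0.13  ] rot [ 0.17 -0.02  0.15] dist 130
```

View pics/w14.png

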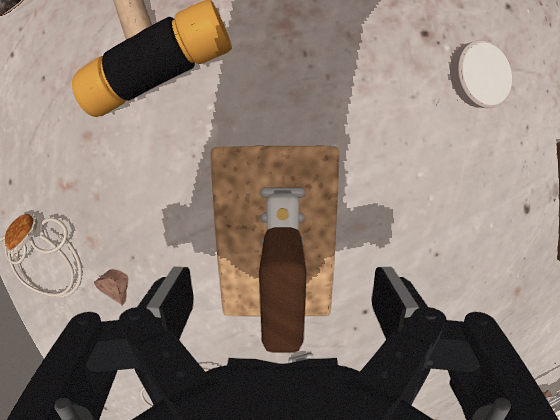

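The rake stands freely on the cork at (283, 230), with its runners well inside the rest. I'll withdraw and look over the tray.

>>> drive_tool(
  series=[
    [0.085,0,0,-0.01,0,0,0],
    [0.085,0,0,-0.035,0,0,0],
    [0.085,0,0,-0.07,0,0,0],
    [0.085,0,0,-0.11,0,0,0],
    [0.085,0,0,-0.15,0,0,0],
  ],
)

```text
time: 18.35
tool_pos: [540.9, -234.0, 271.8]
orientation: [[0.188, 0.982, 0.002], [0.982, -0.188, 0.0], [0.001, 0.002, -1.0]]
wrist_force: [0.7, -0.7, 0.0]
opening: 85.0
```

```bash
python3 go.py 525 85 290 96.9
```

```text
t 18.35 pos [ 540.9 -234.   271.8] yaw 79.14 open 85.0 F [ 0.7 -0.7  0. ] M [-0.05 -0.05  0.01]
shift m [ 0.3103 -0.0757 -0.0182] rot [ 1.000e-01 -1.000e-02 -1.776e+01] dist 320
```

>>> drive_tool(
  series=[
    [0.085,0.31,-0.076,-0.018,0,0,-17.8],
    [0.085,0.31,-0.076,-0.018,0,0,-17.8],
    [0.085,0.31,-0.076,-0.018,0,0,-17.8],
    [0.085,0.31,-0.076,-0.018,0,0,-17.8],
    [0.085,0.31,-0.076,-0.018,0,0,-17.8],
  ],
)

```text
time: 18.77
tool_pos: [530.0, -25.1, 284.1]
orientation: [[-0.12, 0.993, 0.003], [0.993, 0.12, 0.0], [-0.0, 0.003, -1.0]]
wrist_force: [0.6, 0.5, -0.3]
opening: 84.9
```

```bash
python3 go.py 525 85 290 96.9
```

```text
t 18.77 pos [530.  -25.1 284.1] yaw 96.9 open 84.9 F [ 0.6  0.5 -0.3] M [-0.05 -0.04  0.02]
shift m [ 0.1099  0.0083 -0.0059] rot [ 0.18  0.   -0.  ] dist 110
```

>>> drive_tool(
  series=[
    [0.085,0.04,0.003,-0.002,0.1,0,0],
    [0.085,0.08,0.006,-0.004,0.1,0,0],
    [0.085,0.105,0.008,-0.006,0.1,0,0],
    [0.085,0.11,0.008,-0.006,0.1,0,0],
    [0.085,0.11,0.008,-0.006,0.1,0,0],
  ],
)

```text
time: 19.18
tool_pos: [524.4, 87.8, 290.8]
orientation: [[-0.125, 0.992, 0.002], [0.992, 0.125, 0.001], [0.001, 0.002, -1.0]]
wrist_force: [-0.1, -0.7, 0.5]
opening: 85.3
```

```bash
python3 - <<'E'
from h import *
save('wrist','w15.png');save('scene','c15.png');save('side','s15.png')
b=cv2.imread('pics/w15.png')[145:265,170:385]
cv2.imwrite('pics/w15c.png',cv2.resize(b,None,fx=3.7,fy=3.7,interpolation=cv2.INTER_CUBIC))
E
```

```text
(no output)
```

View pics/w15c.png

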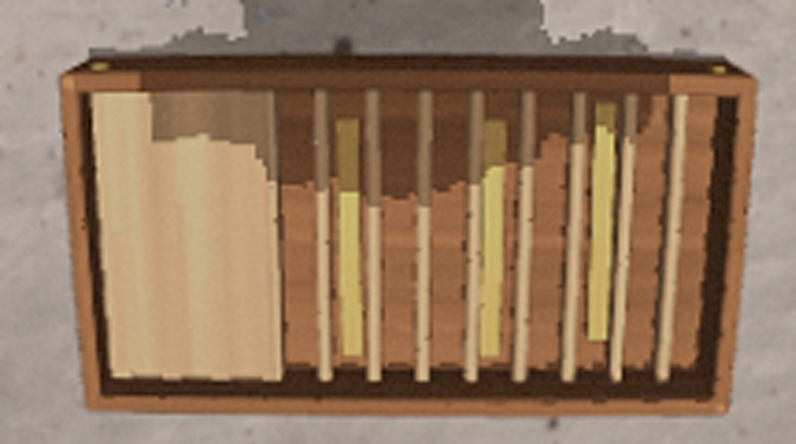

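View pics/c15.png

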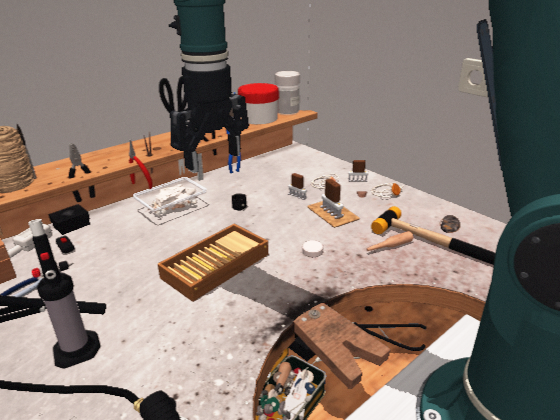

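View pics/s15.png

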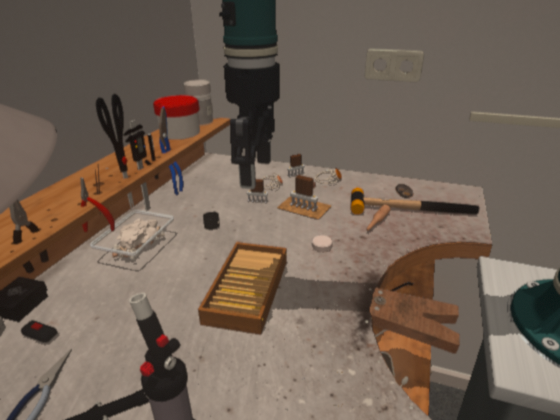

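```bash
python3 -c "
from workcell import r
print(r.job_done(), r.observe()['time'])"
```

```text
the job is handed in; nothing more can be done
the job is handed in; nothing more can be done
```

The three brass bars are combed into grooves, and the rake is standing released on its cork rest. I handed the job in at about 19 s of the 72 s.

- **Combing:** I took the largest rake from the cork rest and set it on the deck. I combed from about tray x -80 to +69 in one pass, with readings of about 4 to 7 N on the ridges. No bar jammed.
- **One heavier touch:** at set-down on the bare deck the force reached about 14 N for a moment. That is above the 10 N "light contact" range but below the 20 N limit, and I eased it to about 4 N before combing.
- **Last checks:** the final pictures show each bar parallel to a groove, at about tray x -25, +20 and +50. The runners passed clear over all three at crest height. Otherwise I judged that they lie at the groove bottoms only from the pictures.
- **Other things:** the rake stands upright inside the rest's edges. The tablet, cuff and clamp look unmoved, and the gripper was clear of everything.
- **Disagreement:** the fixed cameras and the wrist camera put the tray about 4 mm apart. I used the wrist camera's position, and the rake did not touch the tray walls.

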